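# Check that the intake valve moves freely

### The job

Check that the intake valve of the clamped cylinder head is not sticking: it is the one of the two valves with the larger spring retainer disc. With your fingertips press the top of that disc gently down about half of its travel, keep it down for about two seconds, then let it spring back up and withdraw a hand's width. Do not grip it or force it hard, and do not touch the smaller valve, the head, its clamp, or the cap, washers and wrench lying about.

Things in the scene. Friction and masses are not known exactly. Their poses are not given: they have to be found in the camera images.
- intake_top (a point): centre of the flat top face of the intake valve's steel retainer disc: 30 mm diameter, 5 mm thick, level, 30 mm above the head's top deck (about 110 mm above the bench). This is the thing to press; the point moves with the disc.
- intake_valve (a joint): how far the intake valve is pressed down, m: 0 = up (closed), 0.010 = hard stop. It slides straight down against a light checking spring: it starts to move at about 3 N, takes about 6.5 N at 5 mm and about 10 N at 10 mm, and springs back up by itself.
- intake: the intake valve with its spring and spring seat; origin at the centre of the seat on the head's top deck, z up. Nothing of it is wider than 32 mm.
- exhaust_top (a point): centre of the flat top face of the exhaust valve's retainer disc: 19 mm diameter, same height as the intake's. Leave it alone.
- exhaust_valve (a joint): how far the exhaust valve is pressed down, m: 0 = up, 0.010 = hard stop; same spring.
- exhaust: the exhaust valve with its spring and seat; origin at the centre of the seat on the head's top deck. It stands 48 mm from the intake valve (centre to centre), on either side of it along the block's y axis: which valve is nearer the clamp varies.
- block: fixed pine block 150 x 250 x 25 mm carrying head and clamp; origin at the centre of its underside on the bench, x across it, y along it, z up. In its frame the head is centred at y = +50 mm and the two valves stand at y = +26 and +74 mm, x = 0.
- head: fixed aluminium finned cylinder head, 98 mm (x) by 116 mm (y), 40 mm high; origin at the centre of its underside, 40 mm above the bench, axes as the block's. Top deck 80 mm above the bench with four 6 mm high bolt bosses near the corners. A spark plug sticks out of the middle of its -x side, 41 mm beyond the fins at most and under 85 mm above the bench.
- clamp: fixed steel toggle clamp, locked, on the block's -y end; origin at the centre of its base plate, 25 mm above the bench. Its arm presses on the head's ear towards +y, its black grip points to -y; all of it lies below 85 mm above the bench.
- plug_cap: loose black plastic spark plug cap lying on the bench, L-shaped, 46 x 40 x 20 mm; origin under it. Beside the block's -x side.
- washers: loose stack of four copper crush washers, 24 mm diameter, 11 mm high, on the pine block beside the clamp; origin at the centre of the underside.
- wrench: loose chrome stubby wrench 130 mm long lying flat on the bench beside the block's +x side; origin under it, x along it.
Things that resemble listed ones, but are neither listed nor needed, are in the scene too. Several things have the shape of the washers; the one meant has the colours described above.

How it is judged:
By the outcome, as a careful person would: the job done as asked, in the order asked, and still so for the second after the job is handed in, with the robot touching nothing.
It also fails if it takes over 38 s, if anything falls off the work surface, if the arm or the gripper's body presses on something with over 40 N, if the wrist force passes 120 N, or if a joint passes its speed limit or range.

### The arm

A 7-joint arm with a two-finger parallel gripper is mounted at the origin on the work surface. World frame = base frame: x ahead of the robot, y to its left, z up, the work surface at z = 0. Lengths are in m, angles in rad, forces in N, time in s.
With the tool pointing down it reaches from about 0.4 to 0.9 m from the base axis. Payload 5.6 kg.
Tool frame: the origin (TCP) lies between the finger pads, 19 mm behind the fingertips; this is the grasp point; z points along the fingers, y is the line along which they close (so a half turn about z gives the same grasp; the last joint's range is limited). The gripper opens to 92 mm and grips with 3 to 60 N. Pads are 20 mm wide; open, the fingers measure 128 mm over their backs; the gripper's body (75 mm by 189 mm) begins 69 mm behind the grasp point.
Start: joints at [1.255, 0.468, -0.012, 1.603, 0.006, 1.071, -0.056], TCP at [0.175, -0.626, 0.233] pointing down, gripper open.
Joint ranges: [-2.53, 2.53], [-0.31, 2.02], [-1.57, 1.55], [0.28, 2.44], [-1.29, 4.43], [0.15, 1.84], [-2.92, 2.92]. Speed limits (rad/s): [2.57, 2.57, 3.14, 3.14, 3.14, 3.14, 3.14].

### API

Orientations are given as a 3x3 rotation matrix whose columns are the frame's x, y, z axes.
In Python, from station import env, effector, solver, viewer, workorder, search_frame, tip_of gives the robot as it stands. Calls block until the motion is done:
- env.reach(position, orientation): joint-space move of the TCP to a pose.
- env.movel(position, frame=None, rate=0.15): straight line of the TCP; frame=None keeps the orientation; rate is the mean speed in m/s.
- env.goto_joints(angles): joint-space move.
- effector.release() and effector.grasp(squeeze=None): open the fingers fully, or close them until they stop; squeeze is the grip in N (None keeps the last).
- env.pause(seconds).
- solver.inverse_kinematics(position, orientation): joint angles nearest the present ones, or None.
- env.sense(): the state.
- viewer.read_camera(name): name is "scene" or "side" or "wrist"; returns (picture, depth): 420x560x3 uint8, red, green, blue; 420x560 float32, m along the optical axis (not along the pixel's ray), 0 where there is no reading.
- viewer.camera_info(name): a dict with "intrinsics" (3x3 intrinsics, pixels), "eye" and "rotation" of the camera in the world; the wrist camera has in their place "T_tool_cam" (4x4, takes a point from camera to tool coordinates, whose origin is the TCP and whose axes are the flange's). Camera axes: x right, y up, looking along -z (the intrinsics and any distortion apply to the point x, -y, -z); pixel columns grow to the right and rows downward; lengths in m; the calibration is good to about 2 mm. A picture is of the moment at which its call begins: read the wrist's pose just before it. camera_info takes no time and is no camera call.
A pose or a line that the arm cannot do raises env.PlanningError and nothing moves.
- workorder.finish_job(): hands the job in; it is judged then, once.
Trained networks look in the newest picture that a camera, given by its name, has taken for a name from the list of things; names that differ only in an ending like _2 or _b are one class to them, and where a whole thing is asked for, a point or a joint stands for the part that bears it (a point fixed in the world has none). Each returns a list of dicts, best first, with "score" (0 to 1); they miss things now and then, are a little off and sometimes report something else, mostly with a low value. They report only what shows in the picture. A call takes as long as a camera call. They do not tell look-alikes from the thing itself.
- search_frame(camera, name): "at" ([x, y, z] in m, in world coordinates, good to about 4 mm: the middle of the surface that is visible of it).
- tip_of(camera, name): "at" ([x, y, z] in m, in world coordinates, good to about 4 mm: a listed point, or the origin of a listed thing).
The state is a dict: "t": time; "joint_positions": joint angles; "joint_velocities": joint speeds; "tau": joint torques, N m; "ee_pos": TCP position; "tcp_rot": TCP orientation; "wrist_force": force on the tool from outside, world axes, zero at the start; "moment": the same for the moment, N m; "gripper_width": finger opening in m; "grasp_force": force on a finger pad.
Only numpy, scipy, OpenCV 4.12 (cv2) and the standard library are available. Lean on these libraries where they do the work, as an engineer would, in place of code of your own. Each camera call takes 0.05 s, during which the arm holds its last target. There are 200 camera calls.

## Working session

There is one attempt and no reset: what is moved stays moved. The work goes in short steps, each a Python script; the robot and the scene stay as the last script left them, time stands still between calls to the robot, and variables do not carry over. Pictures are saved under pics/ and viewed, at most 10 in all, crops included, and the job is handed in when it is done.

```bash
mkdir -p pics; ls; python3 - <<'E'
from station import *
import cv2,numpy as np
for c in ("scene","side"):
    p,d=viewer.read_camera(c); cv2.imwrite(f"pics/{c}0.png",p[:,:,::-1]); np.save(f"pics/{c}0.npy",d)
    i=viewer.camera_info(c); print(c,i)
    for n in ("intake_top","exhaust_top","block"):
        print(n,[(np.round(r["at"],4).tolist(),round(r["score"],2)) for r in tip_of(c,n)])
s=env.sense(); print(s["t"],s["tcp_rot"],s["wrist_force"])
E
```

```text
pics
scene {'intrinsics': array([[535.8270363 ,   0.        , 275.66244193],
       [  0.        , 535.8270363 , 204.23803051],
       [  0.        ,   0.        ,   1.        ]]), 'eye': array([1.07772965, 0.55657393, 0.63816654]), 'rotation': array([[-0.73086536, -0.39640673,  0.55560556],
       [ 0.68249088, -0.41673236,  0.60045012],
       [-0.00648365,  0.81804392,  0.57511922]])}
intake_top [([0.5163, 0.0306, 0.1099], 0.77)]
exhaust_top [([0.5323, 0.078, 0.1107], 0.49), ([0.5419, -0.0701, 0.0266], 0.4)]
block [([0.5165, 0.0062, 0.0007], 0.66)]
side {'intrinsics': array([[544.12979887,   0.        , 275.53697513],
       [  0.        , 544.12979887, 210.41290129],
       [  0.        ,   0.        ,   1.        ]]), 'eye': array([ 0.09259674, -0.43224223,  0.70706283]), 'rotation': array([[ 0.67954897,  0.5171444 , -0.52036032],
       [-0.73352412,  0.46689438, -0.49391497],
       [-0.01247205,  0.71733626,  0.69661549]])}
intake_top [([0.5241, 0.0304, 0.1097], 0.48)]
exhaust_top [([0.5307, 0.0771, 0.1104], 0.69)]
block [([0.5166, 0.0053, 0.0013], 0.94), ([0.4984, -0.0728, 0.0251], 0.36)]
0.4 [[ 9.63018031e-01  2.69436926e-01 -1.18607341e-04]
 [ 2.69436942e-01 -9.63018021e-01  1.57497804e-04]
 [-7.17852829e-05 -1.83630424e-04 -9.99999981e-01]] [-0.33507103 -0.15017651  0.92226081]
```

View pics/scene0.png

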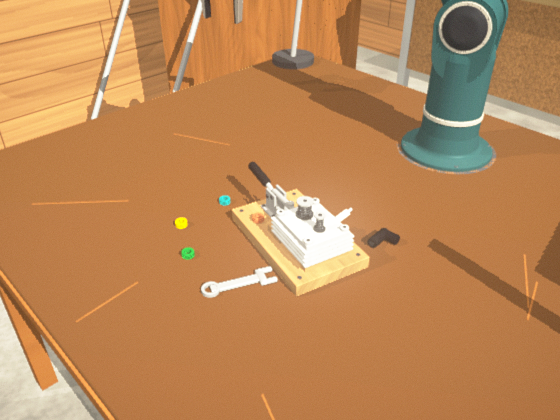

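View pics/side0.png

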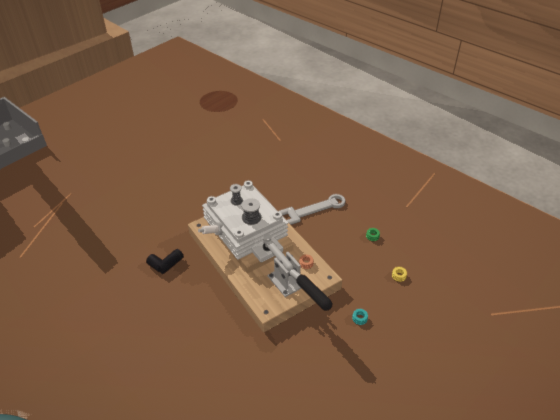

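Candidates for the intake disc are the large disc at scene (305,202) / side (251,205), the small disc at scene (320,218) / side (235,189), and four deck bolts, e.g. side (211,201) and (277,215). The larger disc is the one nearer the clamp. I'll check this in a crop and measure both discs from depth.

```bash
cat > h.py <<'E'
from station import *
import cv2,numpy as np
def cloud(d,K,eye,R):
    v,u=np.mgrid[:d.shape[0],:d.shape[1]]
    c=np.stack([(u-K[0,2])/K[0,0]*d,-(v-K[1,2])/K[1,1]*d,-d],-1)
    return c@R.T+eye
E
python3 - <<'E'
from h import *
ims=[]
for c,(u,v) in (("scene",(312,212)),("side",(245,205))):
    i=viewer.camera_info(c); d=np.load(f"pics/{c}0.npy")
    P=cloud(d,i["intrinsics"],i["eye"],i["rotation"])
    m=((d>0)&(P[...,2]>.104)&(P[...,2]<.118)&(np.hypot(P[...,0]-.525,P[...,1]-.05)<.07)).astype(np.uint8)
    n,l,st,_=cv2.connectedComponentsWithStats(m)
    for k in range(1,n):
        q=P[l==k]; print(c,st[k],np.median(q,0).round(4),((q.max(0)+q.min(0))/2).round(4),np.ptp(q,0).round(4))
    im=cv2.imread(f"pics/{c}0.png")[v-30:v+30,u-40:u+40]; ims.append(cv2.resize(im,(400,300),interpolation=cv2.INTER_CUBIC))
cv2.imwrite("pics/crop.png",np.hstack(ims))
E
```

```text
scene [296 196  17  12 153] [0.5246 0.0323 0.1085] [0.5233 0.0306 0.1082] [0.0315 0.0298 0.0078]
scene [314 212  12   8  74] [0.5358 0.0786 0.1086] [0.5349 0.0779 0.1087] [0.0209 0.018  0.0072]
side [230 184  11  10  85] [0.5314 0.0751 0.1113] [0.5324 0.0753 0.1089] [0.018  0.0183 0.0094]
side [241 198  19  16 212] [0.5194 0.0285 0.1111] [0.5206 0.0291 0.1089] [0.0305 0.0294 0.0092]
```

View pics/crop.png

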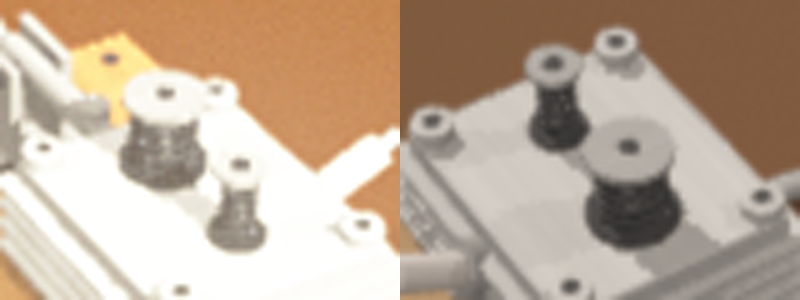

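The crop confirms it. The large disc (left half (165,95), right half (630,150)) measures about 30 mm, against about 18–20 mm for the small one. Intake centre is ≈ (0.522, 0.030). I'll close the fingers, keep their narrow side along the valve line and hover above the disc.

```bash
cat >> h.py <<'E'
I=np.array([.522,.030]); X=np.array([.5336,.0768])
u=np.append((X-I)/np.linalg.norm(X-I),0); z=np.array([0,0,-1.])
def Rt(s): return np.column_stack([s*u,np.cross(z,s*u),z])
E
python3 - <<'E'
from h import *
effector.grasp(5)
p=np.array([*I,.25]); q0=env.sense()["joint_positions"]
qs=[(s,solver.inverse_kinematics(p,Rt(s))) for s in (1,-1)]
for s,q in qs: print(s,None if q is None else np.round(q,2))
s=min((a for a in qs if a[1] is not None),key=lambda a:np.abs(np.array(a[1])-q0).max())[0]; print(s)
env.reach(p,Rt(s)); env.pause(.3)
st=env.sense(); T=viewer.camera_info("wrist")
p_,d=viewer.read_camera("wrist"); cv2.imwrite("pics/w.png",p_[:,:,::-1])
W=np.eye(4); W[:3,:3]=st["tcp_rot"]; W[:3,3]=st["ee_pos"]; C=W@T["T_tool_cam"]
P=cloud(d,T["intrinsics"],C[:3,3],C[:3,:3])
m=((d>0)&(P[...,2]>.104)&(P[...,2]<.118)&(np.hypot(P[...,0]-.525,P[...,1]-.05)<.07)).astype(np.uint8)
n,l,ss,_=cv2.connectedComponentsWithStats(m)
for k in range(1,n):
    q=P[l==k]; print(ss[k],np.median(q,0).round(4),((q.max(0)+q.min(0))/2).round(4),np.ptp(q,0).round(4))
print(st["t"],st["ee_pos"],st["wrist_force"],st["gripper_width"])
E
```

```text
1 [ 0.51  0.34 -0.76  1.86  0.27  1.05 -0.6 ]
-1 [ 0.84  0.6  -1.31  1.84  0.63  1.2   2.23]
1
[268 137  23  24 400] [0.5325 0.0766 0.1105] [0.5323 0.0765 0.1104] [0.0182 0.0182 0.0051]
[262 188  35  34 901] [0.5208 0.0304 0.1105] [0.5206 0.0299 0.1095] [0.0293 0.0295 0.0072]
4.6667 [0.52206839 0.02975934 0.24999047] [-0.06112031  0.76815722 -0.50626267] 0.0007047897684106538
```

The wrist depth agrees: intake at (0.521, 0.030, 0.1105), 29.5 mm across. Next I'll descend, find contact by force, press about 5 mm, hold and release.

```bash
python3 - <<'E'
from h import *
c=np.array([.521,.030])
go=lambda zz,r=.02: env.movel(np.array([*c,zz]),rate=r)
def F(n=8):
    f=[]
    for _ in range(n): env.pause(.02); f.append(env.sense()["wrist_force"][2])
    return np.mean(f),np.std(f)
go(.20,.15); go(.137,.06); env.pause(.2)
b,sd=F(); print("bias",b,sd,env.sense()["t"])
zz=.134; zc=None
while zz>.1215:
    go(zz); f=F(4)[0]-b; e=env.sense()["ee_pos"][2]; print(round(zz,4),round(e,4),round(f,2))
    if f>2.2: zc=e; break
    zz-=.001
if zc is None: go(.2,.1); raise SystemExit("no contact")
# settle on spring law: f ~ 3+0.7*mm
pend=5-max(0,(f-3)/.7); zz-=pend/1000
go(zz); t0=env.sense()["t"]; f=F(4)[0]-b
print("press",zz,env.sense()["ee_pos"],round(f,2))
if not 5<f<8.2:
    zz+=np.clip((f-6.5)/.7,-2,2)/1000; go(zz); f=F(4)[0]-b; print("adj",zz,env.sense()["ee_pos"][2],f)
env.pause(max(0,2.1-(env.sense()["t"]-t0))); print("end",F(4)[0]-b,env.sense()["t"])
go(.145,.04); go(.24,.12); env.pause(.3)
print(env.sense()["ee_pos"],F(4)[0]-b,env.sense()["t"])
E
```

```text
bias 0.1700461493705555 0.4421501561806893 6.7333
0.134 0.1339 -0.52
0.133 0.133 -0.01
0.132 0.132 0.23
0.131 0.131 -0.16
0.13 0.13 -0.76
0.129 0.1292 1.7
0.128 0.1282 3.31
press 0.12344403537719684 [0.5211895  0.03004439 0.12367508] 7.03
end 6.517054104738807 11.5417
[0.52079338 0.03006619 0.23953618] 0.011884442863142802 13.5417
```

```bash
python3 - <<'E'
from h import *
st=env.sense(); T=viewer.camera_info("wrist"); p_,d=viewer.read_camera("wrist")
W=np.eye(4); W[:3,:3]=st["tcp_rot"]; W[:3,3]=st["ee_pos"]; C=W@T["T_tool_cam"]
P=cloud(d,T["intrinsics"],C[:3,3],C[:3,:3])
for c in ((.521,.030),(.5325,.0766)):
    m=(d>0)&(np.hypot(P[...,0]-c[0],P[...,1]-c[1])<.008); print(np.median(P[m][:,2]))
    z=np.median(P[m][:,2])
    ok=abs(z-.1105)<.003
    if not ok: raise SystemExit("check")
print(workorder.finish_job())
E
```

```text
0.2840718417991851check
```

The 0.284 m reading is above the TCP, so it comes from the gripper's own body in view. I'll mask it out and repeat the check.

```bash
python3 - <<'E'
from h import *
st=env.sense(); T=viewer.camera_info("wrist"); p_,d=viewer.read_camera("wrist")
W=np.eye(4); W[:3,:3]=st["tcp_rot"]; W[:3,3]=st["ee_pos"]; C=W@T["T_tool_cam"]
P=cloud(d,T["intrinsics"],C[:3,3],C[:3,:3])
ok=True
for c in ((.521,.030),(.5325,.0766)):
    m=(d>0)&(P[...,2]<.15)&(np.hypot(P[...,0]-c[0],P[...,1]-c[1])<.008); z=np.median(P[m][:,2]); print(z,m.sum())
    ok&=bool(abs(z-.1105)<.003)
if ok: print(workorder.finish_job())
E
```

```text
0.1105522999161953 273
0.11052612129983252 341
the job is handed in; nothing more can be done
None
```

The job is handed in: I pressed the intake valve's disc down about 5 mm (about 6.5–7 N), held it about 2 s, and it sprang back fully to its starting height; the fingers then withdrew about 11 cm.

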